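# Hook the split ring out of the filter holder

### The job

The sieve in the open filter holder has to come out for cleaning, so take out the split wire ring that retains it: bring the upturned tip of the hooked pick in through the holder's side slot, under the ring's end, and lift the ring out of its groove with the pick. Do not touch the ring with the fingers. Then lay the pick and the ring down on the open worktop, clear of the holder, and let go.

Things in the scene. Friction and masses are not known exactly. Their poses are not given: they have to be found in the camera images.
- pick: Hooked pick, 60 g, lying loose near forceps and a ball pen. Origin: centre of handle underside; x to the tip, z up. Handle 80 long (x -40..40), 14 wide (grip here), 16 tall. Then a 4 mm steel rod, axis at z 4 from x 56 to 82, rising to its end at x 94, z 14 (rod top 16). A lifted wire rests in the level stretch. Worktop clear for 60 mm beyond the tip. All mm.
- split_ring: Split ring of 5 mm steel wire, 30 g, 69 mm outside, 59 inside, lying loose in the groove of the open filter holder. Origin: its centre, at underside height; z up. Ends bent 9 mm inward, 16 mm gap beside the holder's slot. Its back (holder's +x) is tucked under a tab: the slot side must rise first, the back then slides out by itself.
- ring_end (a point): Point on the wire's axis near one end of the ring, 12 mm from the bend, where the wire crosses the holder's slot unsupported: the pick goes under here. The wire's underside is 2.5 mm lower.
- filter_holder: Open round aluminium holder, fixed, 96 mm diameter, 61 high. Origin: centre of underside, z up. Slot through the wall on its -x side (facing about to the robot), open above, floor at z 24 mm, 24 wide inside, 44 outside; enter along +x. Inside a well of radius 26, floor z 24. Ring seat at z 50, rim 56. (The like holder at right rear has a white lid and no ring.)

How it is judged:
On the way:
1. the ring's end is lifted at least 20 mm out of the groove on the pick (z of ring_end in the frame of filter_holder above 0.0725 m and contact force between pick and split_ring above 0.03 N), for 0.1 s.
At the end, for the whole second after the job is handed in: Ring and pick both lie at rest on the worktop (origins less than 30 mm above it), neither touches the holder, and each origin is more than 100 mm from the holder's axis. The ring may still lie over or round the pick's rod, and the pick may lie on its side (height (world z) of each of split_ring, pick below 0.03 m and horizontal distance between each of split_ring, pick and filter_holder above 0.1 m and contact force between each of split_ring, pick and filter_holder below 0.02 N and linear speed of each of split_ring, pick below 0.03 m/s).
It fails at once if the fingers touch the ring (contact force between the fingers and split_ring above 0.3 N).
It also fails if it takes over 58 s, if anything falls off the work surface, if the arm or the gripper's body presses on something with over 40 N, if the wrist force passes 120 N, or if a joint passes its speed limit or range.

### The arm

A 6-joint arm with a two-finger parallel gripper is mounted at the origin on a cart in front of the work surface, level with it; the furniture and walls round the work are solid. World frame = base frame: x ahead of the robot, y to its left, z up, the work surface at z = 0. Lengths are in m, angles in rad, forces in N, time in s.
With the tool pointing down it reaches from about 0.275 to 1 m from the base axis. Payload 8.4 kg.
Tool frame: the origin (TCP) lies on the centre line of the jaws, within the pads' length; the fingertips stand 17 mm ahead of it and the grasp point (between the pads) lies 2 mm behind it (bot.tcp_to_tips is the y of the fingertips in the tool frame, in m); y points along the fingers, z is the direction in which the jaws open and shut, and the axes are right-handed (so a half turn about y gives the same grasp; the last joint's range is limited). The gripper opens to 85 mm and grips with 20 to 120 N. Pads are 22 mm wide; open, the fingers measure 114 mm over their backs; the gripper's body (76 mm by 85 mm) begins 54 mm behind the grasp point. The pads swing forward as they close: fully open they stand 13 mm farther back than shut.
Start: joints at [1.173, 0.353, 1.633, -0, 1.155, -0.002], TCP at [0.241, 0.577, 0.248] pointing down, gripper open.
Joint ranges: [-2.63, 2.63], [-0.92, 2.1], [0.06, 2.66], [-1.3, 4.44], [0, 2.69], [-3.02, 3.02]. Speed limits (rad/s): [2.22, 2.22, 2.79, 3.14, 3.14, 3.14].

### API

Orientations are given as a unit quaternion [x, y, z, w].
In Python, from workcell import bot, hand, kinematics, get_obs, vision, hand_in gives the robot as it stands. The module is installed in compiled form; this text tells all that it offers. Calls block until the motion is done:
- bot.reach(position, orientation): joint-space move of the TCP to a pose.
- bot.servo_line(position, ori=None, velocity=0.15): straight line of the TCP; ori=None keeps the orientation; velocity is the mean speed in m/s.
- bot.goto_joints(angles): joint-space move.
- hand.move_gripper(opening, strength=None): finger opening in m; strength is the grip in N (None keeps the last); returns when the fingers have stopped.
- bot.dwell(seconds).
- kinematics.solve_ik(position, orientation): joint angles nearest the present ones, or None.
- get_obs(): the state.
- vision.read_camera(name): name is "scene" or "top"; returns a dict with "frame" (420x560x3 uint8, red, green, blue), "intrinsics" (3x3 intrinsics, pixels), "dist" ([k1, k2, p1, p2, k3] as OpenCV has them; the pictures are not rectified), "view" (4x4, takes a point from world to camera coordinates). Camera axes: x right, y down, z forward; pixel columns grow to the right and rows downward; lengths in m; the calibration is good to about 2 mm. A picture is of the moment at which its call begins. There is no depth.
A pose or a line that the arm cannot do raises bot.IKError and nothing moves.
- hand_in(): hands the job in, once; it reports no verdict.
The state is a dict: "time_s": time; "joint_pos": joint angles; "joint_vel": joint speeds; "joint_efforts": joint torques, N m; "position": TCP position; "orientation": TCP orientation; "wrist_force": force on the tool from outside, world axes, zero at the start; "ft_torque": the same for the moment, N m; "gripper_width": finger opening in m.
Only numpy, scipy, OpenCV 4.12 (cv2) and the standard library are available. Lean on these libraries where they do the work, as an engineer would, in place of code of your own. Each camera call takes 0.05 s, during which the arm holds its last target.

## Working session

There is one attempt and no reset: what is moved stays moved. The work goes in short steps, each a Python script; the robot and the scene stay as the last script left them, time stands still between calls to the robot, and variables do not carry over. Pictures are saved under pics/ and viewed, and the job is handed in when it is done.

```bash
mkdir -p pics; python3 - <<'E'
from workcell import bot, hand, kinematics, get_obs, vision
import cv2,numpy as np
o=get_obs();print(o)
for n in("scene","top"):
    d=vision.read_camera(n);cv2.imwrite(f"pics/{n}0.png",d["frame"][:,:,::-1]);print(n,d["intrinsics"],d["dist"],d["view"])
    np.savez(f"{n}0.npz",**d)
print(bot.tcp_to_tips)
E
```

```text
{'time_s': 0.0, 'joint_pos': array([ 1.17256751e+00,  3.53631791e-01,  1.63414638e+00,  5.36312662e-06,
        1.15517959e+00, -2.39409482e-03]), 'joint_vel': array([ 0.00038167, -0.00083454,  0.0003166 , -0.00072969,  0.00123957,
        0.00060491]), 'joint_efforts': array([ 2.06804078e-03, -6.05237246e+01, -3.42077780e+01,  4.07385814e-04,
        9.13798925e-03, -2.49774388e-05]), 'position': array([0.2408063 , 0.57625707, 0.24756663]), 'orientation': array([ 0.69377512, -0.13913528,  0.13893982, -0.69282983]), 'wrist_force': array([ 0.64937488, -0.19253059, -0.20236476]), 'ft_torque': array([ 0.04889508, -0.01075835,  0.00025872]), 'gripper_width': 0.08497785144233176}
scene [[386.87863745   0.         278.89631815]
 [  0.         386.87863745 212.18585156]
 [  0.           0.           1.        ]] [-0.0273754  0.         0.         0.         0.       ] [[-0.64036912 -0.76789675  0.01618575  0.28932442]
 [-0.40812424  0.32234217 -0.85412536  0.26281563]
 [ 0.65066274 -0.5535613  -0.51981524  0.60651887]
 [ 0.          0.          0.          1.        ]]
top [[474.77923235   0.         269.38568951]
 [  0.         474.77923235 204.34865542]
 [  0.           0.           1.        ]] [-0.14785242  0.          0.          0.          0.        ] [[-2.09313285e-02 -9.99765629e-01 -5.52874913e-03  3.09349351e-04]
 [-9.91935904e-01  2.14581659e-02 -1.24910803e-01  5.32019253e-01]
 [ 1.25000165e-01  2.86961571e-03 -9.92152571e-01  1.28901858e+00]
 [ 0.00000000e+00  0.00000000e+00  0.00000000e+00  1.00000000e+00]]
0.017
```

View pics/scene0.png

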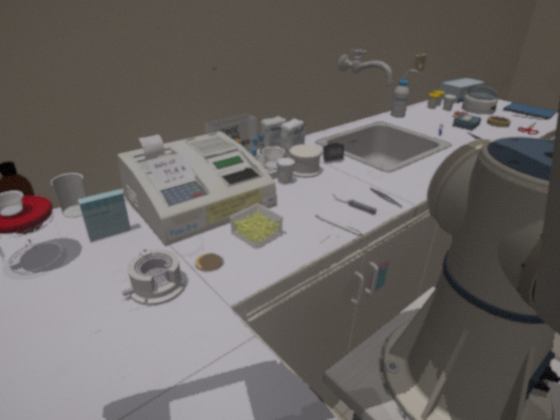

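View pics/top0.png

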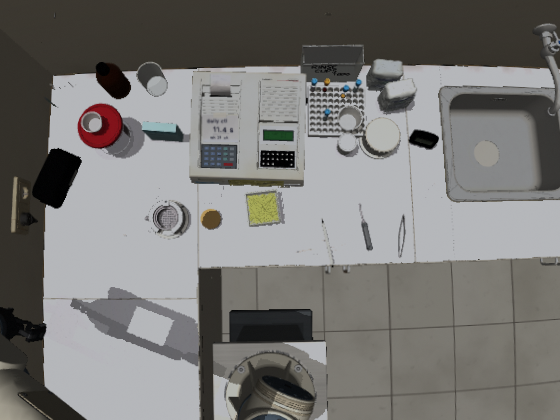

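The top view shows the open holder at about (168,218) and the pick with its dark handle at (366,235), tip at (360,206). The forceps are at (402,235) and the pen at (328,242). I'll zoom in.

```bash
python3 - <<'E'
import cv2,numpy as np
t=cv2.imread("pics/top0.png");s=cv2.imread("pics/scene0.png")
def c(im,x,y,w,h,k): return cv2.resize(im[y:y+h,x:x+w],None,fx=k,fy=k,interpolation=cv2.INTER_CUBIC)
a=np.hstack([c(t,140,190,60,60,6.5),c(t,335,195,60,60,6.5)])
b=np.hstack([c(s,115,240,80,60,5),c(s,320,180,80,60,5)])
cv2.imwrite("pics/z_t.png",a);cv2.imwrite("pics/z_s.png",b)
E
```

```text
(no output)
```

View pics/z_t.png

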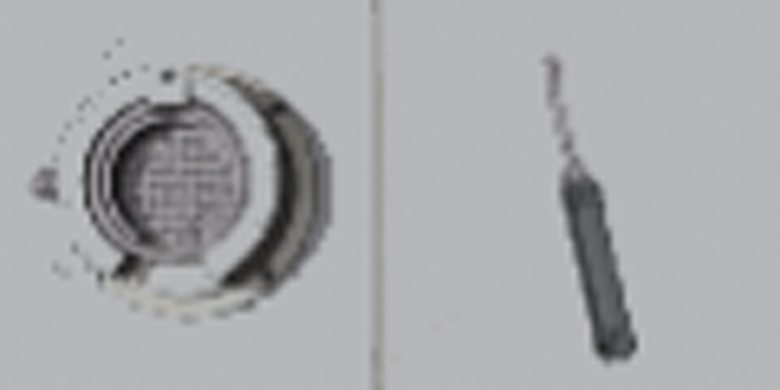

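View pics/z_s.png

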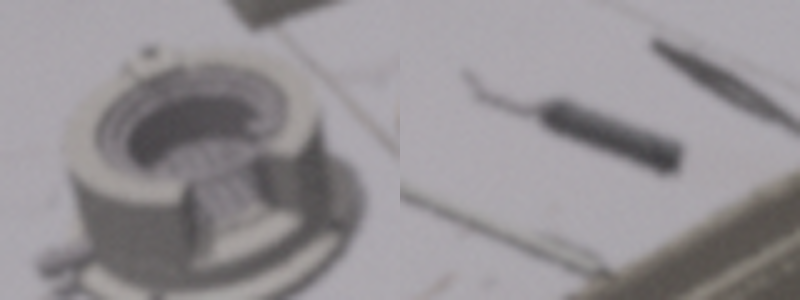

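```bash
cat > h.py <<'E'
import cv2,numpy as np
class Cam:
    def __init__(s,n):
        d=np.load(n);s.K=d["intrinsics"];s.D=d["dist"];s.T=d["view"];s.R=s.T[:3,:3];s.t=s.T[:3,3];s.c=-s.R.T@s.t
    def proj(s,P):
        P=np.asarray(P,float).reshape(-1,3)
        return cv2.projectPoints(P,cv2.Rodrigues(s.R)[0],s.t,s.K,s.D)[0][:,0]
    def ray(s,uv):
        uv=np.asarray(uv,float).reshape(-1,1,2)
        n=cv2.undistortPoints(uv,s.K,s.D)[:,0]
        return np.c_[n,np.ones(len(n))]@s.R
    def plane(s,uv,z):
        r=s.ray(uv);return s.c+r*((z-s.c[2])/r[:,2:])
top=Cam("top0.npz");sc=Cam("scene0.npz")
E
python3 - <<'E'
import cv2,numpy as np
from h import *
def c(im,x,y,w,h,k):
    g=im[y:y+h,x:x+w].astype(float);
    g=np.clip((g-60)/(200-60),0,1)**1.5*255
    g=cv2.resize(g.astype(np.uint8),None,fx=k,fy=k,interpolation=cv2.INTER_CUBIC)
    for i in range(0,w,5): cv2.putText(g,str(x+i),(i*k,8),0,.3,(0,0,255));cv2.line(g,(i*k,0),(i*k,4),(0,0,255))
    for i in range(0,h,5): cv2.putText(g,str(y+i),(0,i*k+4),0,.3,(255,0,0));
    return g
t=cv2.imread("pics/top0.png");s=cv2.imread("pics/scene0.png")
cv2.imwrite("pics/e_t.png",c(t,140,190,55,50,13));cv2.imwrite("pics/e_s.png",c(s,120,243,70,57,10))
for uv in [(166,218)]:print(top.plane(uv,.056))
print(top.plane([(170,330),(45,400),(200,300),(366,235),(360,206),(328,242),(402,235),(210,218),(265,208),(100,250)],0).round(3))
# pick handle mask
g=cv2.cvtColor(t,cv2.COLOR_BGR2GRAY)[195:260,345:385];m=(g<110).astype(np.uint8)
cs,_=cv2.findContours(m,0,1)
for k in cs: print(cv2.contourArea(k),cv2.minAreaRect(k))
E
```

```text
[[0.49736725 0.27401272 0.056     ]]
[[ 0.186  0.276  0.   ]
 [-0.023  0.653  0.   ]
 [ 0.269  0.19   0.   ]
 [ 0.442 -0.284  0.   ]
 [ 0.526 -0.271  0.   ]
 [ 0.425 -0.175  0.   ]
 [ 0.439 -0.389  0.   ]
 [ 0.501  0.159  0.   ]
 [ 0.526  0.002  0.   ]
 [ 0.414  0.481  0.   ]]
124.5 ((21.27467918395996, 40.55364990234375), (28.350353240966797, 5.836837291717529), 76.60750579833984)
```

View pics/e_t.png

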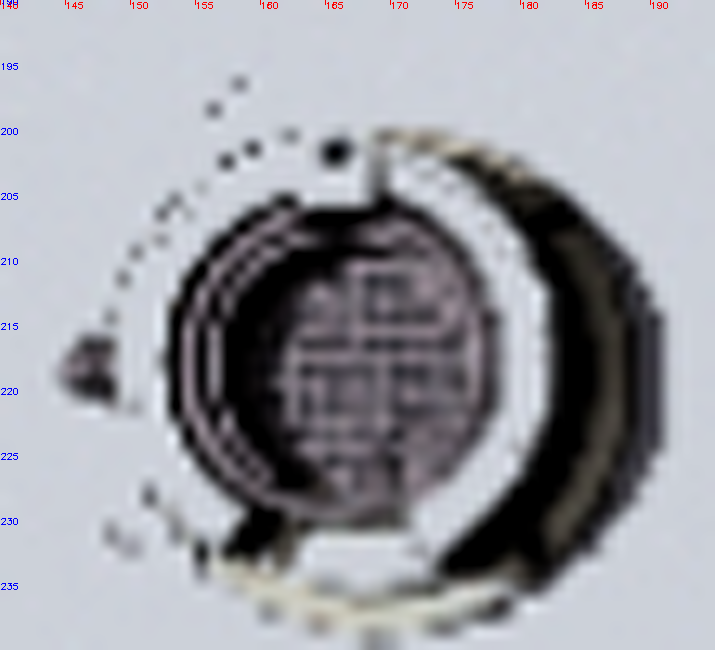

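View pics/e_s.png

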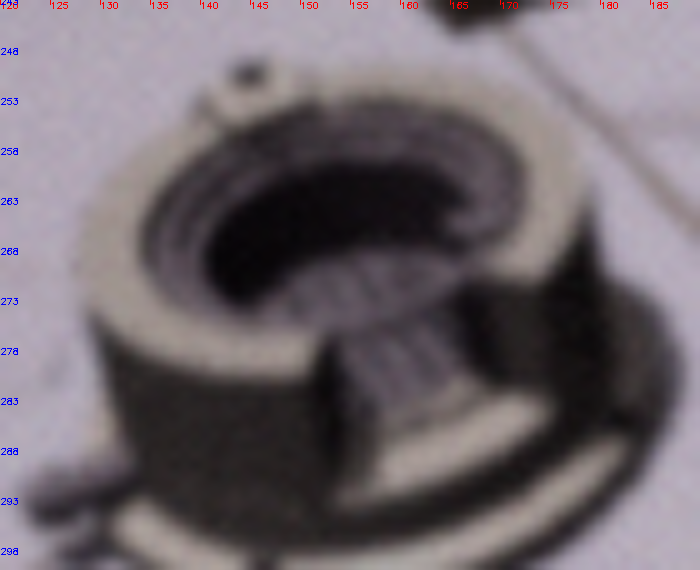

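The top view shows the holder opening spanning columns 153–178 and rows 205–231, the slot at the bottom near (167,233), the tab and screw at (166,202), and a side pin at (147,218). In the scene view the slot faces the viewer, with its left edge at (152,281). Next I'll overlay a candidate pose as a check.

```bash
cat > ov.py <<'E'
import cv2,numpy as np,sys
from h import *
cx,cy,yaw=map(float,sys.argv[1:4])
def W(p):
    p=np.asarray(p,float)/1000;c,s=np.cos(yaw),np.sin(yaw)
    return np.c_[cx+c*p[:,0]-s*p[:,1],cy+s*p[:,0]+c*p[:,1],p[:,2]]
a=np.linspace(0,2*np.pi,73)
cir=lambda r,z:np.c_[r*np.cos(a),r*np.sin(a),0*a+z]
L=[(cir(48,56),(0,0,255)),(cir(34.5,56),(0,160,0)),(np.array([[-48,22,24],[-35,12,24],[-26,12,24]]),(255,0,0)),(np.array([[-48,-22,24],[-35,-12,24],[-26,-12,24]]),(255,0,0)),
 (np.array([[-43,22,56],[-33,12,56]]),(255,0,255)),(np.array([[-43,-22,56],[-33,-12,56]]),(255,0,255)),(np.array([[34,0,56],[48,0,56]]),(0,200,255))]
for cam,f,x,y,w,h,k in((top,"top0",140,190,55,50,13),(sc,"scene0",120,243,70,57,10)):
    g=cv2.resize(cv2.imread(f"pics/{f}.png")[y:y+h,x:x+w],None,fx=k,fy=k,interpolation=cv2.INTER_CUBIC)
    for p,c in L:
        q=cam.proj(W(p));q=((q-[x,y]+.5)*k).astype(int)
        cv2.polylines(g,[q.reshape(-1,1,2)],False,c,1)
    cv2.imwrite(f"pics/ov_{f}_{sys.argv[4]}.png",g)
E
python3 ov.py 0.4985 0.277 0 a
python3 - <<'E'
from h import *
print(top.plane([(164.9,217.5)],.056), sc.plane([(153,262.5)],.056))
E
```

```text
[[0.49880963 0.2770928  0.056     ]] [[0.50486651 0.27694983 0.056     ]]
```

View pics/ov_top0_a.png

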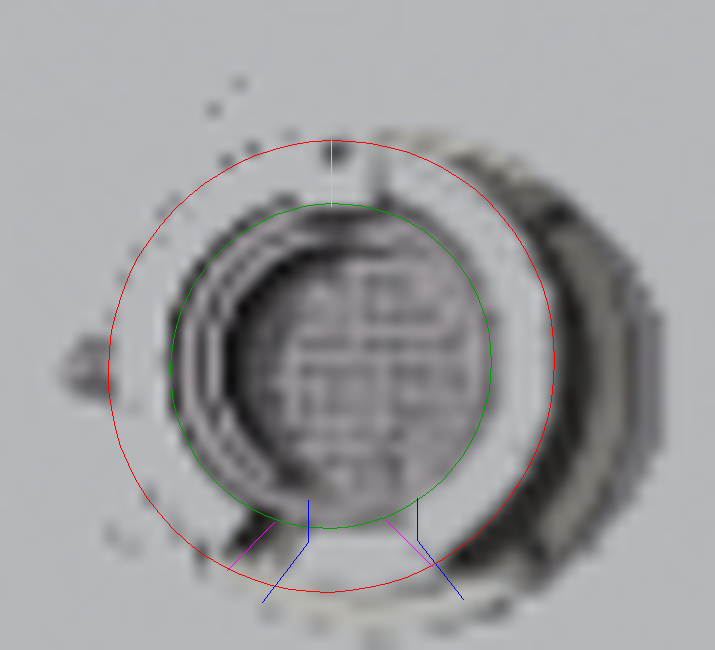

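View pics/ov_scene0_a.png

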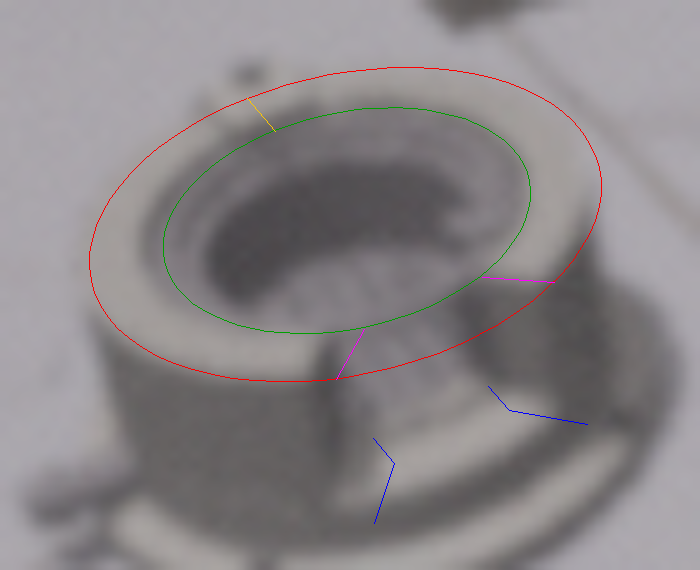

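```bash
python3 - <<'E'
from h import *
t=cv2.imread("pics/top0.png");s=cv2.imread("pics/scene0.png")
g=cv2.cvtColor(t,cv2.COLOR_BGR2GRAY);gs=cv2.cvtColor(s,cv2.COLOR_BGR2GRAY)
for cam,g,(x,y,w,h),th in((top,g,(345,195,40,65),110),(sc,gs,(340,190,45,40),85)):
    m=(g[y:y+h,x:x+w]<th).astype(np.uint8);cs,_=cv2.findContours(m,0,1);k=max(cs,key=cv2.contourArea)
    M=cv2.moments(k);c=np.array([M['m10']/M['m00']+x,M['m01']/M['m00']+y])
    r=cv2.minAreaRect(k);b=cv2.boxPoints(r)+[x,y]
    print(c,r[1],cam.plane([c],.009),'\n',cam.plane(b,.009).round(4))
    ys,xs=np.nonzero((g[y:y+h,x:x+w]<th+25));print(len(xs))
print('tip',top.plane([(359.3,203.7)],.014),sc.plane([((465-400)/5+320-.5,180+73/5-.5)],.014))
E
```

```text
[366.562249   236.14056225] (28.350353240966797, 5.836837291717529) [[ 0.43838028 -0.28394908  0.009     ]] 
 [[ 0.4777 -0.2673  0.009 ]
 [ 0.4812 -0.2837  0.009 ]
 [ 0.4026 -0.2991  0.009 ]
 [ 0.3992 -0.2828  0.009 ]]
187
[363.12734082 207.93632959] (25.997346878051758, 3.3425159454345703) [[ 0.4329524  -0.27872483  0.009     ]] 
 [[ 0.4707 -0.2657  0.009 ]
 [ 0.4801 -0.2815  0.009 ]
 [ 0.4053 -0.2927  0.009 ]
 [ 0.3973 -0.2773  0.009 ]]
214
tip [[ 0.53067914 -0.26621003  0.014     ]] [[ 0.53172806 -0.26331612  0.014     ]]
```

Measured poses:
- **Pick:** origin about (0.438, -0.283), yaw 0.193.
- **Holder:** about (0.4995, 0.278), yaw -0.03.

I'll check IK first, then grasp.

```bash
cat > a.py <<'E'
import numpy as np
from scipy.spatial.transform import Rotation as R
def q(yaw,flip=False):
    x=np.array([np.cos(yaw),np.sin(yaw),0]);y=np.array([0,0,-1.]);
    if flip:x=-x
    return R.from_matrix(np.c_[x,y,np.cross(x,y)]).as_quat()
GX=-0.012
def tcp(ox,oy,oz,yaw): # pick origin -> tcp
    return [ox+GX*np.cos(yaw),oy+GX*np.sin(yaw),oz+0.019]
PK=(0.438,-0.283);PY=0.193
HY=-0.03;H=np.array([0.4995,0.278]);U=np.array([np.cos(HY),np.sin(HY)])
def ins(d,z): # pick origin at H-(32+d)mm along slot
    o=H-U*(0.032+d);return tcp(o[0],o[1],z,HY)
E
python3 - <<'E'
from a import *
from workcell import *
for f in(False,True):
  for p,y in [(tcp(*PK,.1,PY),PY),(tcp(*PK,0,PY),PY),(ins(.07,.028),HY),(ins(.15,.028),HY),(ins(.15,.16),HY),(ins(.07,.16),HY),(tcp(.33,.45,0,HY),HY),(tcp(.28,.45,.1,HY),HY)]:
    print(f,np.round(p,3),kinematics.solve_ik(p,q(y,f)))
E
```

```text
False [ 0.426 -0.285  0.119] [-5.92797824e-01  3.50175370e-01  1.98057910e+00 -4.44089210e-16
  8.10838180e-01 -2.35659415e+00]
False [ 0.426 -0.285  0.019] [-5.92797824e-01  5.22235688e-01  2.02231472e+00 -4.44089210e-16
  5.97042247e-01 -2.35659415e+00]
False [0.386 0.281 0.047] [ 6.27379522e-01  4.33636994e-01  2.09016393e+00 -4.44089210e-16
  6.17791735e-01 -9.13416805e-01]
False [0.306 0.284 0.047] [ 7.44885953e-01  3.70950975e-01  2.21482432e+00 -4.44089210e-16
  5.55817356e-01 -7.95910374e-01]
False [0.306 0.284 0.179] [ 7.44885953e-01  1.17534156e-01  2.12518256e+00 -4.44089210e-16
  8.98875933e-01 -7.95910374e-01]
False [0.386 0.281 0.179] [ 6.27379522e-01  2.10056341e-01  2.00850322e+00 -4.44089210e-16
  9.23033096e-01 -9.13416805e-01]
False [0.318 0.45  0.019] [ 9.53258120e-01  5.59916875e-01  1.93861808e+00 -4.44089210e-16
  6.43057704e-01 -5.87538207e-01]
False [0.268 0.45  0.119] [ 1.03113159e+00  3.64700725e-01  1.95702382e+00 -4.44089210e-16
  8.19868109e-01 -5.09664740e-01]
True [ 0.426 -0.285  0.119] [-5.92797824e-01  3.50175370e-01  1.98057910e+00 -4.44089210e-16
 
[... 203 characters left out ...]
4.33636994e-01  2.09016393e+00 -4.44089210e-16
  6.17791735e-01  2.22817585e+00]
True [0.306 0.284 0.047] [ 7.44885953e-01  3.70950975e-01  2.21482432e+00 -4.44089210e-16
  5.55817356e-01  2.34568228e+00]
True [0.306 0.284 0.179] [ 7.44885953e-01  1.17534156e-01  2.12518256e+00 -4.44089210e-16
  8.98875933e-01  2.34568228e+00]
True [0.386 0.281 0.179] [ 6.27379522e-01  2.10056341e-01  2.00850322e+00 -4.44089210e-16
  9.23033096e-01  2.22817585e+00]
True [0.318 0.45  0.019] [ 9.53258120e-01  5.59916875e-01  1.93861808e+00 -4.44089210e-16
  6.43057704e-01  2.55405445e+00]
True [0.268 0.45  0.119] [ 1.03113159e+00  3.64700725e-01  1.95702382e+00 -4.44089210e-16
  8.19868109e-01  2.63192791e+00]
```

```bash
python3 - <<'E'
from a import *
from workcell import *
import cv2
hand.move_gripper(0.05,60)
bot.reach(tcp(*PK,.15,PY),q(PY));print(get_obs()["time_s"])
bot.servo_line(tcp(*PK,0,PY),velocity=.12)
hand.move_gripper(0.0,60)
o=get_obs();print(o["time_s"],o["gripper_width"],o["position"],o["wrist_force"])
bot.servo_line(tcp(*PK,.08,PY),velocity=.12)
o=get_obs();print(o["time_s"],o["gripper_width"],o["position"])
for n in("scene","top"):
    d=vision.read_camera(n);cv2.imwrite(f"pics/{n}1.png",d["frame"][:,:,::-1])
E
python3 - <<'E'
import cv2,numpy as np
t=cv2.imread("pics/top1.png");s=cv2.imread("pics/scene1.png")
c=lambda im,x,y:cv2.resize(im[y:y+120,x:x+100],None,fx=4,fy=4,interpolation=2)
cv2.imwrite("pics/g1.png",np.hstack([c(t,320,170),c(s,320,100)]))
E
```

```text
3.6417
5.4583 0.012486435273957227 [ 0.42648689 -0.28551503  0.01963454] [-1.02056641  1.14052768  5.78197655]
6.275 0.012170862893148691 [ 0.42586255 -0.28507714  0.09855913]
```

View pics/g1.png

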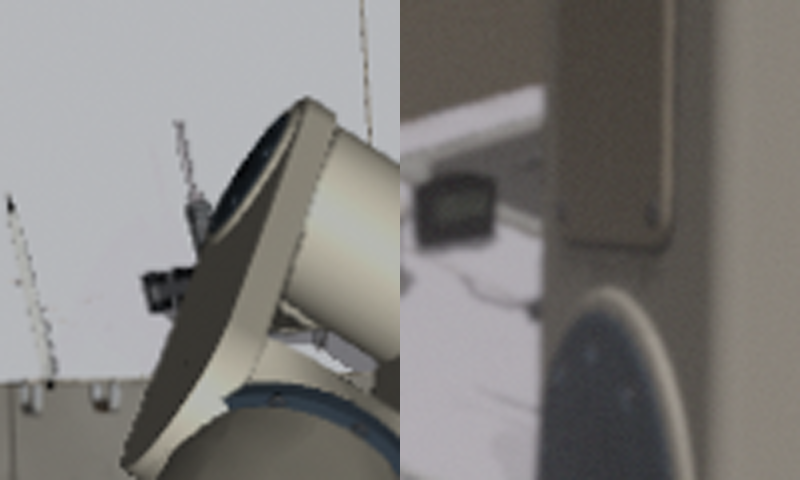

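The top view shows the pick held, with its rod and tip at about (365,200). I'll carry it to the standoff in front of the slot and check it from both views.

```bash
cat > snap.py <<'E'
import cv2,numpy as np
def snap(vision,tag,ct=(120,170),cs=(95,200)):
    out=[]
    for n,(x,y) in(("top",ct),("scene",cs)):
        d=vision.read_camera(n);np.savez(f"{n}_{tag}.npz",**d)
        out.append(cv2.resize(np.ascontiguousarray(d["frame"][y:y+110,x:x+80,::-1]),None,fx=5,fy=5,interpolation=2))
    cv2.imwrite(f"pics/s_{tag}.png",np.hstack(out))
E
python3 - <<'E'
from a import *
from workcell import *
from snap import snap
bot.servo_line(tcp(*PK,.16,PY),velocity=.2)
bot.reach(ins(.15,.16),q(HY));
bot.servo_line(ins(.15,.06),velocity=.12)
o=get_obs();print(o["time_s"],o["position"],ins(.15,.06),o["gripper_width"])
snap(vision,"pre")
E
```

```text
10.0 [0.30593895 0.28404894 0.0794087 ] [np.float64(0.3055872934526964), np.float64(0.2838191270392842), 0.079] 0.012026447673446135
```

View pics/s_pre.png

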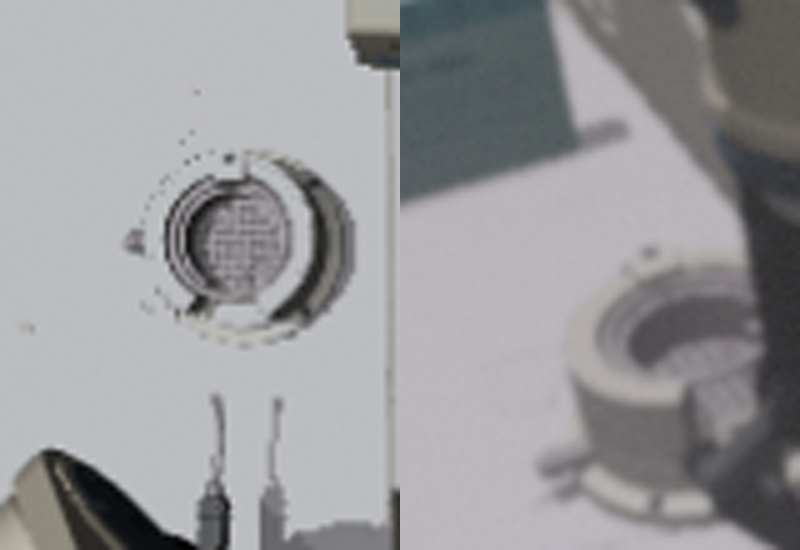

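```bash
python3 - <<'E'
from a import *
from h import *
o=H-U*(0.032+.15)
for x,z in((40,16),(82,4),(94,14)):
    p=np.r_[o+U*x/1000,.06+z/1000]
    print(x,top.proj(p)[0],(top.proj(p)[0]-[120,170]+.5)*5)
print((top.proj(np.r_[H-U*.032,.0525])[0]-[120,170]+.5)*5)
E
```

```text
40 [161.27855253 269.22388148] [208.89276264 498.61940741]
82 [162.74193207 253.63872586] [216.20966037 420.6936293 ]
94 [162.03295039 249.09396641] [212.66475194 397.96983206]
[224.84460414 297.28010548]
```

The top view shows the pick tip at (162.7,249), within 2 mm of the prediction and in line with the slot centre. Now I'll descend and insert it.

```bash
python3 - <<'E'
from a import *
from workcell import *
from snap import snap
bot.servo_line(ins(.15,.028),velocity=.1)
f0=get_obs()["wrist_force"]
for d in(.13,.10,.085,.07):
    bot.servo_line(ins(d,.028),velocity=.06)
    o=get_obs();print(o["time_s"],d,o["position"].round(4),(o["wrist_force"]-f0).round(2))
snap(vision,"in")
E
```

```text
11.05 0.13 [0.326  0.2832 0.0471] [-0.55 -0.27 -1.22]
11.7 0.1 [0.3555 0.2821 0.0469] [ 0.83  0.1  -0.69]
12.1 0.085 [0.3709 0.2819 0.047 ] [-0.25  0.59 -1.25]
12.5 0.07 [0.3859 0.2814 0.047 ] [-0.14  0.2  -0.88]
```

View pics/s_in.png

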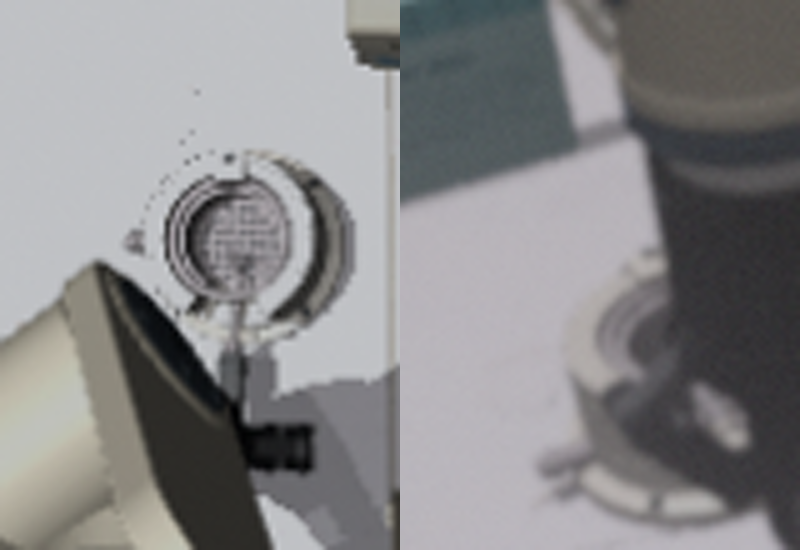

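The top view shows the rod running through the slot at about (168,234), with the tip inside the well. No contact forces. Lifting slowly.

```bash
python3 - <<'E'
from a import *
from workcell import *
from snap import snap
f0=get_obs()["wrist_force"]
for z,d in((.044,.07),(.055,.07),(.065,.07),(.074,.071)):
    bot.servo_line(ins(d,z),velocity=.03)
    o=get_obs();print(o["time_s"],z,o["position"].round(4),(o["wrist_force"]-f0).round(2))
bot.dwell(.3)
snap(vision,"up")
E
```

```text
13.2833 0.044 [0.3856 0.2814 0.0631] [-0.32 -0.37  0.73]
13.8 0.055 [0.3857 0.2815 0.0742] [ 0.88 -0.26 -0.03]
14.2833 0.065 [0.3856 0.2815 0.0842] [ 0.25 -0.35 -0.35]
14.7333 0.074 [0.3846 0.2816 0.0932] [ 0.49 -0.88  0.3 ]
```

View pics/s_up.png

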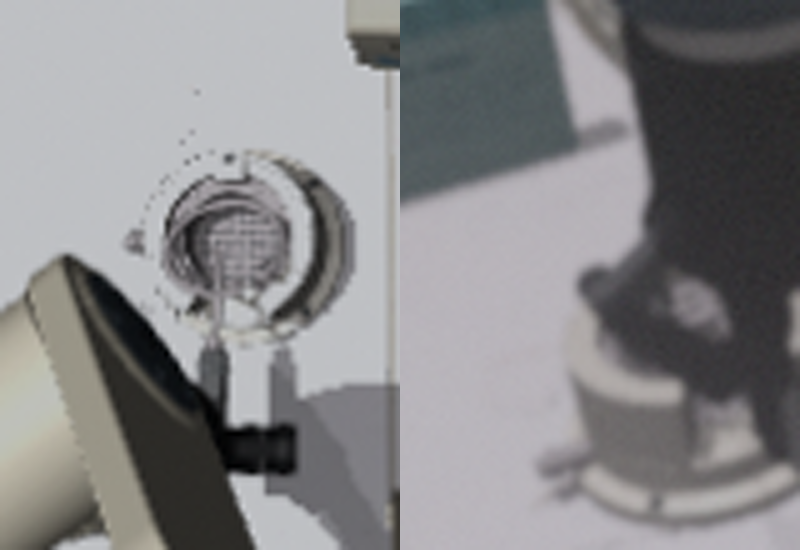

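The top view shows the ring's back arc drawn clear of the groove by the tab (near (165,210)), so the ring is tilting on the rod. Continuing to lift.

```bash
python3 - <<'E'
from a import *
from workcell import *
from snap import snap
for z,d in((.10,.073),(.13,.073),(.165,.073)):
    bot.servo_line(ins(d,z),velocity=.05)
    if z==.10: snap(vision,"up2")
bot.dwell(.4)
o=get_obs();print(o["time_s"],o["position"],o["gripper_width"])
snap(vision,"up3")
E
python3 -c "
import cv2,numpy as np
a=cv2.imread('pics/s_up2.png');b=cv2.imread('pics/s_up3.png')
cv2.imwrite('pics/up23.png',np.hstack([a[:,:400],b[:,:400]]));cv2.imwrite('pics/up23s.png',np.hstack([a[:,400:],b[:,400:]]))"
```

```text
17.9083 [0.38249765 0.28147074 0.1838723 ] 0.012172554164963961
```

View pics/up23.png

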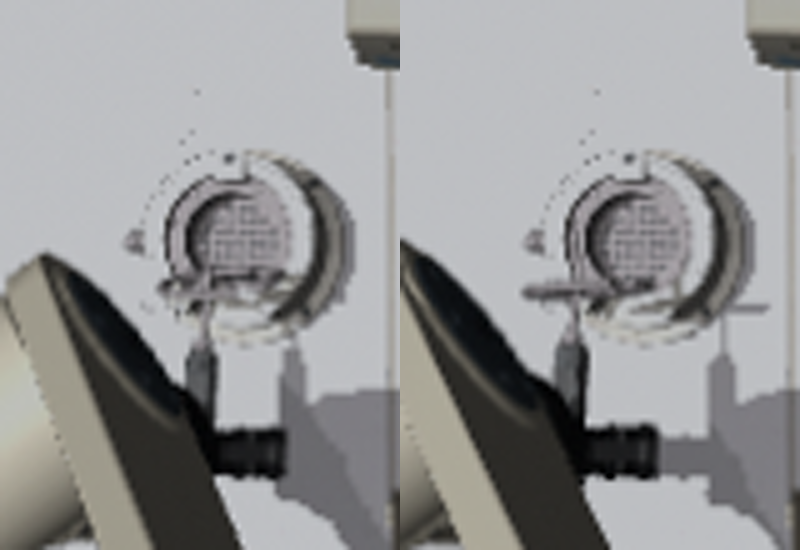

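View pics/up23s.png

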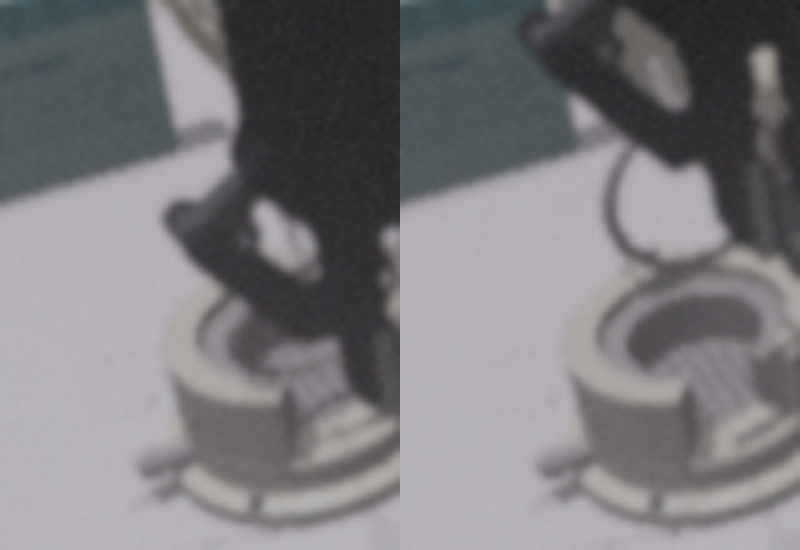

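The scene view shows the ring hanging freely from the rod, clear above the holder. The top view shows it side-on across the rod. Carrying it left over the open worktop.

```bash
python3 - <<'E'
from a import *
from workcell import *
from snap import snap
P=lambda x,z:tcp(x,.45,z,HY)
o=H-U*(.105)
bot.servo_line(tcp(o[0]-.0,.36,.165,HY),velocity=.06)
bot.servo_line(P(.395,.165),velocity=.06)
bot.servo_line(P(.395,.08),velocity=.06)
bot.dwell(.3)
print(get_obs()["time_s"],get_obs()["position"])
snap(vision,"pl",(60,180),(20,200))
E
```

```text
22.9917 [0.38305091 0.45039366 0.09913287]
```

View pics/s_pl.png

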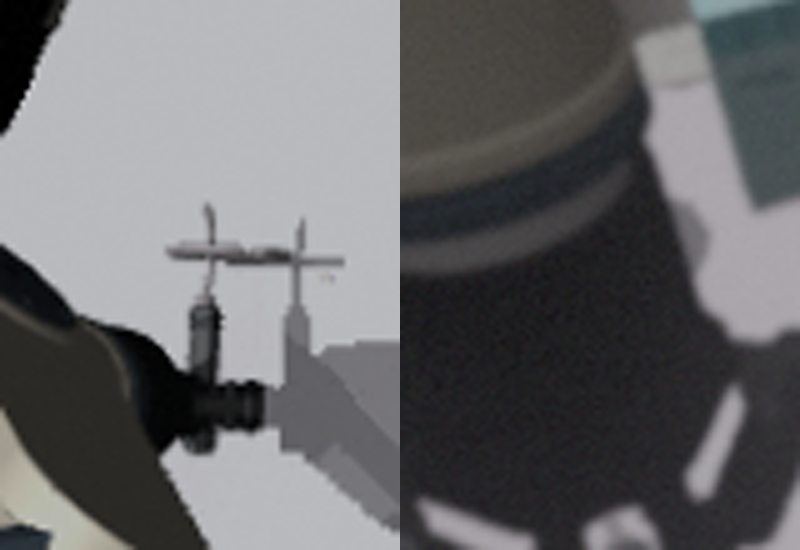

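The top view shows the ring side-on at about (108,230), hanging on the rod midway between handle and tip, over empty worktop. Laying it down while drawing back.

```bash
python3 - <<'E'
from a import *
from workcell import *
from snap import snap
P=lambda x,z:tcp(x,.45,z,HY)
f0=get_obs()["wrist_force"]
for b,z in((0,.062),(30,.055),(50,.042),(62,.028),(72,.013)):
    bot.servo_line(P(.395-b/1000,z),velocity=.05)
o=get_obs();print(o["time_s"],o["position"],o["wrist_force"]-f0)
snap(vision,"dn",(60,180),(20,200))
E
```

```text
26.0167 [0.31077929 0.45023901 0.03171897] [1.72772380e-05 8.71107008e-01 1.06129477e+00]
```

View pics/s_dn.png

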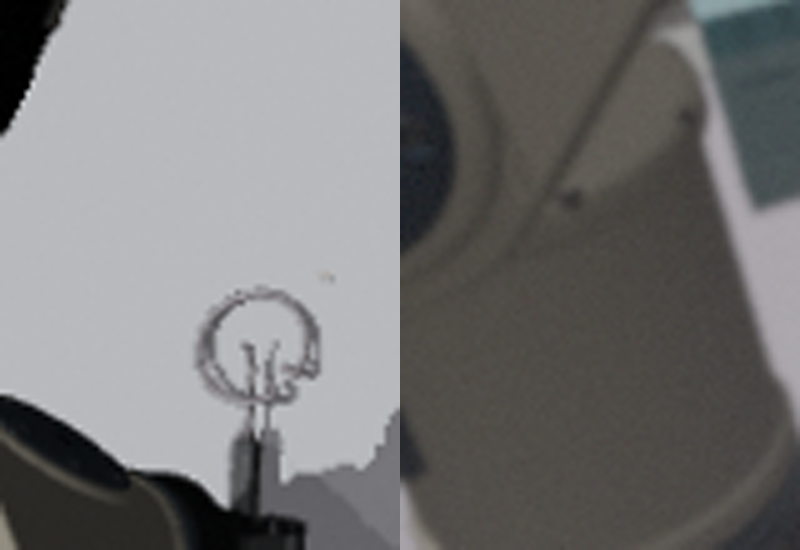

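The top view shows the ring laid almost flat, centred near (112,249), with the rod under its near edge. Lowering the rest of the way, then releasing.

```bash
python3 - <<'E'
from a import *
from workcell import *
from snap import snap
P=lambda x,z:tcp(x,.45,z,HY)
bot.servo_line(P(.320,.001),velocity=.03)
hand.move_gripper(.04)
bot.dwell(.2)
o=get_obs();print(o["time_s"],o["gripper_width"])
bot.servo_line(P(.320,.15),velocity=.12)
bot.reach([.241,.50,.25],q(HY))
bot.dwell(.3)
print(get_obs()["time_s"])
snap(vision,"end",(60,200),(0,230))
E
```

```text
27.2583 0.03999989937212924
29.4917
```

View pics/s_end.png

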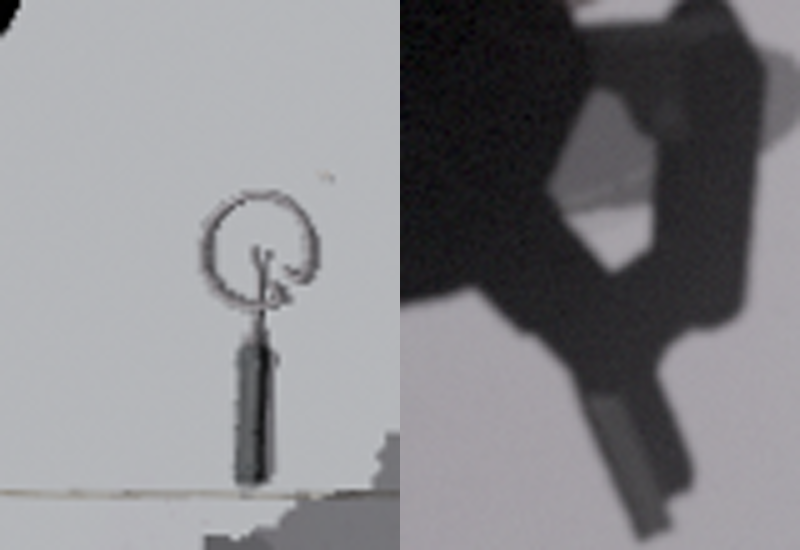

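The top view shows the pick lying at about (111,282) and the ring at (112,250), over the rod and released. I'll compute the distances and hand in.

```bash
python3 - <<'E'
from h import *
for n,uv in(("pick",(110.7,282)),("ring",(111.7,249.3))):
    p=top.plane([uv],.005)[0];print(n,p.round(3),np.hypot(*(p[:2]-[.4995,.278])))
from workcell import *
hand_in()
E
```

```text
pick [0.322 0.446 0.005] 0.2446347159822602
ring [0.415 0.444 0.005] 0.18622259955365114
the job is handed in; nothing more can be done
```

I lifted the ring out of the holder with the pick, laid both on the open worktop to the left, and handed in. The job took about 30 s of the 58 s allowed. `hand_in()` reports no verdict, so what follows is from my own measurements.

**Lift:** I brought the tip in through the side slot under the ring's end and raised it. Camera pictures showed the ring tilting, coming out from under the tab, then hanging free on the rod well above the holder. I raised the pick to 165 mm; the ring's end needed to reach 72.5 mm. The fingers only held the handle, and no picture showed them near the ring.

**Final position:** The last top view shows both lying on the worktop, with the ring over the pick's rod. Horizontal distances from the holder's axis are about 245 mm for the pick and 186 mm for the ring.

**What disagreed or could not be checked:**
- The two cameras disagreed on the holder's position by about 2.5 mm.
- The held pick sat about 2 mm to the side of where I predicted. Both errors were well inside the slot's clearance.
- The wrist force was too noisy (about 1 N) to confirm the ring's weight or the contact between pick and ring. That rests on the pictures alone.
- In the last scene view the arm hid the ring and part of the pick, so the final placement was checked from the top camera only. I took only one final picture, so I did not check separately that both were at rest.

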